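# Index the inspection slide by one turn of its hand wheel

## Robot

A 6-joint arm with a two-finger parallel gripper is mounted at the origin on a cart in front of the work surface, level with it; the furniture and walls round the work are solid. World frame = base frame: x ahead of the robot, y to its left, z up, the work surface at z = 0. Lengths are in m, angles in rad, forces in N, time in s.
With the tool pointing down it reaches from about 0.275 to 0.975 m from the base axis. Payload 8.4 kg.
Tool frame: the origin (TCP) lies at the very end of the fingers, on their centre line; the grasp point (between the pads) lies 19 mm behind it; z points along the fingers, y is the line along which they close (so a half turn about z gives the same grasp; the last joint's range is limited). The gripper opens to 92 mm and grips with 3 to 60 N. Pads are 20 mm wide; open, the fingers measure 128 mm over their backs; the gripper's body (75 mm by 189 mm) begins 69 mm behind the grasp point.
Start: joints at [-1.144, 0.353, 1.633, -0, 1.155, -0.002], TCP at [0.26, -0.568, 0.184] pointing down, gripper open.
Joint ranges: [-2.63, 2.63], [-0.92, 2.1], [0.06, 2.66], [-1.3, 4.44], [0, 2.69], [-3.02, 3.02]. Speed limits (rad/s): [2.22, 2.22, 2.79, 3.14, 3.14, 3.14].

## Interface

Orientations are given as a unit quaternion [w, x, y, z].
In Python, from bench import robot gives the robot as it stands. The module is installed in compiled form; this text tells all that it offers.
- The arm moves only by the tool drive_tool, never from a script. Its argument "motion" is text: rows parted by semicolons, each of 5 numbers parted by spaces: the gripper's target within -1 to 1 (shut at 1, half-way at 0, fully open at -1), then the shift along the tool's x, y, z in m, then the turn about the tool's z in degrees. In form: fingers x y z yaw; .... A call has 1 to 20 rows; each row shifts and turns the commanded pose from where the row before left it, along the tool's axes as they then stand; what a row does not reach is not made up. A row lasts 1/8 s, in which the tool goes at most 62.5 mm and 10.7 degrees, less where a joint would pass 70% of its speed; a pose out of reach is approached as far as the arm can. A call is refused whole if a number of a shift passes 0.0625 or a number of a turn 10.7, either way. A call with a gripper value outside its range is refused whole. The fingers move at their own pace and stop on an object; "newtons" is the grip in N (left out, the last holds). Time passes only in rows, so rows that do not move let the fingers close. It gives the time, the measured TCP pose, the force, the opening and the grip force at its end, in the units of the state.
- robot.get_obs(): the state, without advancing time (a new reading comes with each control period).
- robot.get_image(name): name is "scene" or "top" or "wrist"; returns a dict with "image" (480x640x3 uint8, blue, green, red), "fx", "fy", "cx", "cy" (pixels), "extrinsics" (4x4, takes a point from world to camera coordinates). Camera axes: x right, y down, z forward; pixel columns grow to the right and rows downward; lengths in m; the calibration is good to about 2 mm. The wrist camera is an equidistant fisheye: a pixel r from the principal point sees the ray r / f radians off the axis. A picture is of the moment at which its call begins. There is no depth.
- robot.hand_in(): hands the job in; it is judged then, once.
The state is a dict: "time": time; "q": joint angles; "qvel": joint speeds; "joint_torque": joint torques, N m; "eef_pos": TCP position; "orientation": TCP orientation; "contact_force": force on the tool from outside, world axes, zero at the start; "ft_torque": the same for the moment, N m; "grip_width": opening from 0.0 (shut) to 1.0 (fully open); "grasp_force": force on a finger pad.
Only numpy, scipy, OpenCV 4.12 (cv2) and the standard library are available. Lean on these libraries where they do the work, as an engineer would, in place of code of your own. Each camera call takes 0.05 s, during which the arm holds its last target. There are 200 camera calls.

## Task

Feed the next bundle of spectacle temples, the one in the left-hand nest of the inspection slide, under its magnifier, using only pushes of the fingertips. Push the locking bolt's upright knob straight outward, away from the hand wheel, to the end of its travel, then push the wheel clockwise (seen from above) by its upright handle through exactly one turn, and push the bolt fully home into the notch again. Leave the bundles lying in their nests and do not disturb the tools, the glue bottle and the spectacle frame beside the slide.

Things in the scene. Friction and masses are not known exactly. Their poses are not given: they have to be found in the camera images.
- index_slide: Grey bed of the inspection slide, fixed to the table, 215 x 330 mm, 10 mm thick. Origin on the table right below the hand wheel's axis; z up, x away from the robot, y left along the slide; place and yaw vary. Heights below are above the table. Behind the wheel and partly under it a carriage with three white nests in a row (tops at 43 mm) runs along y.
- wheel_axis (a point): Centre of the hand wheel (aluminium, three spokes), 66 mm high; the wheel turns about the vertical through it. Rim: mean radius 50 mm, 13 mm thick, top at 73 mm; hub 32 mm across, top at 80 mm. Under it, 36 to 46 mm high, is a steel index disc of 72 mm diameter with one notch.
- handle_mid (a point): Middle of the wheel's upright black handle, a round grip of 18 mm diameter standing on the rim from 73 to 118 mm (this point 96 mm), 50 mm from the wheel axis. It moves with the wheel; at wheel angle 0, and again after one turn, it is on the slide's +y side (left) of the axis.
- wheel (a joint): Angle of the hand wheel in rad, growing clockwise seen from above: about 0 at the start, 6.283 after one turn; it can be turned on past that. It stays where it is left; about 1.5 N at the handle moves it. One turn moves the carriage 60 mm to the slide's -y (right). With the bolt home the wheel has some 0.05 rad of play.
- bolt (a joint): Travel of the locking bolt in m: 0 = home in the notch of the index disc, 0.018 = fully drawn (stop); it clears the disc from 0.014. It stays where it is left; about 2 N moves it. It goes home only when the notch faces it: the flared mouth takes it in, and pulls the wheel true, when the wheel is within about 0.15 rad of a whole turn.
- bolt_knob (a point): On the axis of the bolt's upright black knob (17 mm diameter, top at 87 mm), 72 mm high; 115 mm from the wheel axis when home, 133 mm drawn. Its x axis points outward from the wheel axis, the way the bolt is drawn (right, slightly toward the robot). Between them is a guide block, top at 52 mm; above that the gap from wheel rim to home knob is 50 mm.
- lens_centre (a point): Centre of the magnifier's lens, 134 mm high, fixed to the slide at x = 105, y = 120 mm of it. Its black ring is 84 mm across, 127 to 141 mm high; its post, 145 mm high, stands at x = 140, y = 190 mm.
- nest_left (a point): Floor centre of the left-hand nest on the carriage (60 x 46 mm inside, walls 3 mm thick and 11 mm high, floor 32 mm above the table); moves with the carriage. It starts 60 mm left of the magnifier and belongs under it.
- nest_middle (a point): Floor centre of the middle nest, under the magnifier at the start.
- nest_right (a point): Floor centre of the right-hand nest.
- bundle_left: Loose bundle of dark temples with yellow lines, 53 x 38 x 16 mm, 14 g, lying in the left-hand nest; origin at the centre of its underside. It rides along with the nest.
- bundle_middle: A like bundle, 53 x 38 x 16 mm, in the middle nest.
- bundle_right: A like bundle, 48 x 37 x 16 mm, in the right-hand nest.
- side_cutters: Blue-handled side cutters, 120 x 49 x 12 mm, lying loose to the right of the slide. To be left alone.
- glue_bottle: White and yellow glue bottle, 35 mm diameter, 98 mm high, standing loose to the right of the slide. To be left alone.
- screwdriver: Red-handled screwdriver, 163 x 13 x 13 mm, lying loose on the robot's side of the slide. To be left alone.
- frame: Black spectacle frame, 48 x 145 x 46 mm, lying loose to the right of the slide. To be left alone.
Things that resemble listed ones, but are neither listed nor needed, are in the scene too. What is shaped like the bundle_right but turquoise is not meant. What is shaped like the bundle_left but orange is not meant.

How it is judged:
By the outcome, as a careful person would: the job done as asked, in the order asked, and still so for the second after the job is handed in, with the robot touching nothing.
It also fails if it takes over 56 s, if anything falls off the work surface, if the arm or the gripper's body presses on something with over 40 N, if the wrist force passes 120 N, or if a joint passes its speed limit or range.

## Working session

There is one attempt and no reset: what is moved stays moved. The work goes in short steps, Python scripts to look and compute and a tool call to move; the robot and the scene stay as the last step left them, time stands still between calls to the robot, and variables do not carry over. Pictures are saved under pics/ and viewed, at most 10 in all, crops included, and the job is handed in when it is done.

Besides the shell and the picture viewer there is one more tool, called after "Emit:" as name(argument=value, ...), one argument or row to a line, values as JSON. drive_tool: Moves the arm, as the interface text tells. Its arguments: {"type":"object","properties":{"motion":{"type":"string"},"newtons":{"type":"number"}},"required":["motion"]}

```bash
mkdir -p pics
python3 - <<'E'
from bench import robot
import cv2,numpy as np
for n in ("scene","top"):
    d=robot.get_image(n); cv2.imwrite(f"pics/{n}0.png",d["image"])
    print(n,d["fx"],d["fy"],d["cx"],d["cy"]);print(np.round(d["extrinsics"],4).tolist())
o=robot.get_obs();print(o)
E
```

```text
scene 434.92117086412 434.92117086412 322.14478735455816 235.38404973136602
[[-0.8172, -0.5764, -0.0002, 0.2243], [-0.4274, 0.6062, -0.6707, 0.4661], [0.3867, -0.548, -0.7417, 0.5772], [0.0, 0.0, 0.0, 1.0]]
top 453.3010021953913 453.3010021953913 315.3847312703543 243.3229083897159
[[-0.0158, -0.9998, 0.011, -0.286], [-0.9956, 0.0147, -0.0925, 0.5239], [0.0923, -0.0124, -0.9956, 0.9011], [0.0, 0.0, 0.0, 1.0]]
{'time': 0.1, 'q': array([-1.14439133e+00,  3.53586343e-01,  1.63405763e+00,  1.15148650e-06,
        1.15521231e+00, -2.41092495e-03]), 'qvel': array([ 9.81823847e-04,  5.69273268e-04, -3.73146977e-04,  8.46696452e-05,
       -8.20152665e-04,  2.82084881e-04]), 'joint_torque': array([ 1.10947072e-03, -5.94905126e+01, -3.34931982e+01,  7.00192759e-02,
        1.84622750e-02, -1.50782222e-05]), 'eef_pos': array([ 0.25966289, -0.56796824,  0.18383506]), 'orientation': array([-6.17781649e-04,  9.77102388e-01,  2.12768711e-01, -1.32427172e-04]), 'contact_force': array([-0.05670462,  0.56005574,  1.14149331]), 'ft_torque': array([0.03191052, 0.00364852, 0.01284301]), 'grasp_force': 0.0, 'grip_width': 0.9987221464085853}
```

View pics/top0.png

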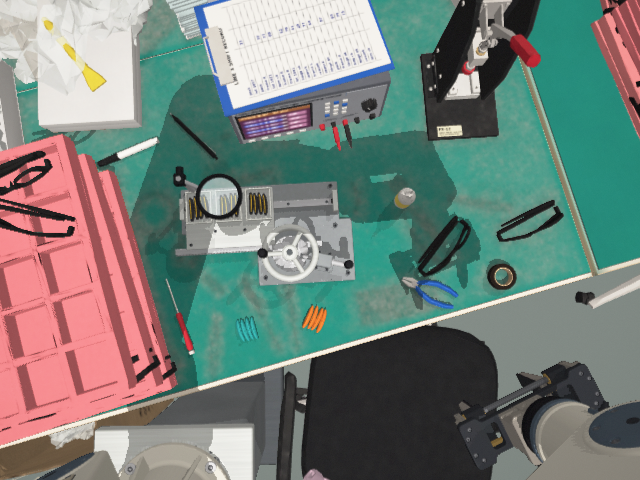

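View pics/scene0.png

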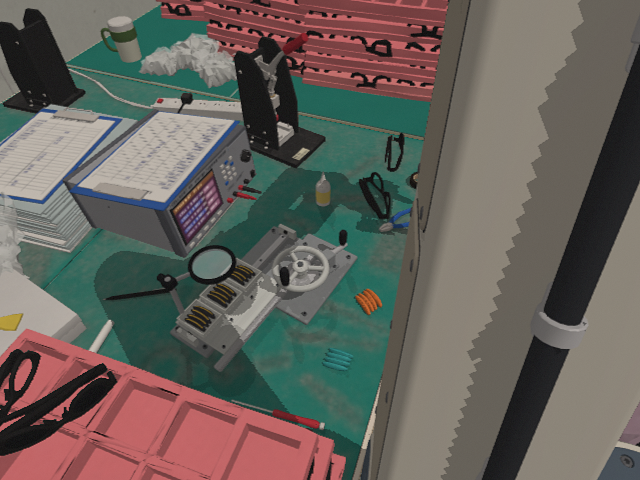

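The top view shows the wheel hub at about (289,252), its handle at (263,253), the bolt knob at (348,264) and the lens at (219,196). In the scene view they are at (303,266), (285,275), (343,237) and (213,264). The orange and turquoise bundles lie loose in front of the slide, so they are decoys. I'll enlarge both views to confirm.

Run:
```python
import cv2,numpy as np
t=cv2.imread("pics/top0.png")[165:295,165:365];s=cv2.imread("pics/scene0.png")[215:345,165:365]
cv2.imwrite("pics/crop.png",np.vstack([cv2.resize(i,None,fx=2.3*1.0,fy=2.3,interpolation=cv2.INTER_CUBIC) for i in (t,s)]))
```

```text
(no output)
```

View pics/crop.png

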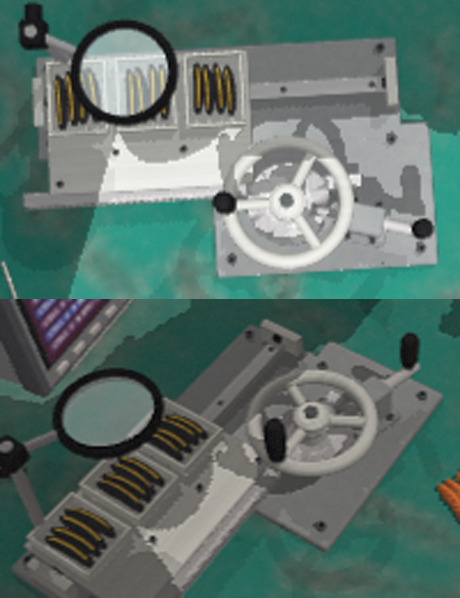

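The crop shows the top view above and the scene view below. The upright handle is the black grip on the rim, at the left of the wheel. The knob is the black one to the right of the guide block. I'll triangulate both, then fit the slide pose.

```bash
cat > h.py <<'E'
from bench import robot
import cv2,numpy as np
T=(453.301,315.385,243.323,np.array([[-0.0158,-0.9998,0.011,-0.286],[-0.9956,0.0147,-0.0925,0.5239],[0.0923,-0.0124,-0.9956,0.9011]]))
S=(434.921,322.145,235.384,np.array([[-0.8172,-0.5764,-0.0002,0.2243],[-0.4274,0.6062,-0.6707,0.4661],[0.3867,-0.548,-0.7417,0.5772]]))
P=lambda c:np.array([[c[0],0,c[1]],[0,c[0],c[2]],[0,0,1]])@c[3]
def tri(a,b):
    X=cv2.triangulatePoints(P(T),P(S),np.float64(a),np.float64(b)).ravel(); return X[:3]/X[3]
def atz(c,uv,z):
    R,t=c[3][:,:3],c[3][:,3]; d=R.T@[(uv[0]-c[1])/c[0],(uv[1]-c[2])/c[0],1]; o=-R.T@t
    return o+d*(z-o[2])/d[2]
E
python3 - <<'E'
from h import *
pts=dict(hub=((289.8,252),(300.7,263.3),.08),handle=((262.4,252.4),(283.7,269.3),.118),knob=((348.5,264.1),(342.8,232.8),.087),lens=((219.3,196.3),(212,264.1),.134))
W={}
for k,(a,b,z) in pts.items():
    A,B=atz(T,a,z),atz(S,b,z);W[k]=(A+B)[:2]/2
    print(k,tri(a,b).round(4),A[:2].round(4),B[:2].round(4))
h=W["hub"]
for k in W:
    v=W[k]-h;print(k,np.hypot(*v).round(4),np.degrees(np.arctan2(v[1],v[0])).round(2))
print(np.degrees(np.arctan2(.12,.105)))
E
```

```text
hub [ 0.4983 -0.244   0.0758] [ 0.4984 -0.2439] [ 0.4957 -0.2417]
handle [ 0.4966 -0.1943  0.1105] [ 0.4956 -0.1953] [ 0.4931 -0.1897]
knob [ 0.4736 -0.3563  0.0791] [ 0.4732 -0.3556] [ 0.4699 -0.35  ]
lens [ 0.5988 -0.1184  0.1298] [ 0.5979 -0.1192] [ 0.5958 -0.1164]
hub 0.0 0.0
handle 0.0503 93.08
knob 0.113 -103.09
lens 0.1599 51.39
48.81407483429036
```

Slide yaw is about 3°, the wheel axis is near (0.498, -0.243), and the bolt points outward along about -103°. I'll shut the fingers and hover over the gap between rim and knob.

Emit:
drive_tool(
  motion="1 0.0376 -0.0165 0 0; 1 0.0376 -0.0165 0 0; 1 0.0376 -0.0165 0 0; 1 0.0376 -0.0165 0 0; 1 0.0376 -0.0165 0 0; 1 0.0376 -0.0165 0 0; 1 0.0376 -0.0165 0 0; 1 0.0376 -0.0165 0 0; 1 0 0 0 -10; 1 0 0 0 -10; 1 0 0 0 -10; 1 0 0 0 -10; 1 0 0 0 -10; 1 0 0 0 -2.4; 1 0 0 0 0",
  newtons=10,
)

```text
time: 1.98
eef_pos: [0.4784, -0.3232, 0.1842]
orientation: [-0.0, 0.783, 0.622, -0.0]
contact_force: [-0.2, -0.2, -1.0]
grip_width: 0.007
grasp_force: 0.0
```

```bash
cat >> h.py <<'E'
def pose():
    o=robot.get_obs(); w,x,y,z=o["orientation"]
    from scipy.spatial.transform import Rotation as R
    return o["eef_pos"],R.from_quat([x,y,z,w]).as_matrix(),o
def go(x,y,z,ang):
    p,M,o=pose(); d=M.T@(np.array([x,y,z])-p); a=np.degrees(np.arctan2(M[1,0],M[0,0]))
    print("at",p.round(4),"xang",a.round(1),"q6",np.degrees(o["q"][5]).round(1),"F",o["contact_force"].round(1),"t",round(o["time"],2),"| delta tool",d.round(4),"turn",round((a-ang+180)%360-180,1))
E
python3 - <<'E'
from h import *
go(.479,-.323,.184,77)
d=robot.get_image("wrist");cv2.imwrite("pics/w0.png",d["image"]);print(d["fx"],d["cx"],d["cy"],d["extrinsics"].round(4).tolist())
E
```

```text
at [ 0.4784 -0.3232  0.1842] xang 76.9 q6 -21.1 F [-0.2 -0.2 -1. ] t 1.98 | delta tool [0.0003 0.0006 0.0002] turn -0.1
371.64829954431775 324.82291806261117 241.5520805372568 [[0.9745, -0.2244, -0.0018, -0.5379], [-0.2162, -0.941, 0.2603, -0.2311], [-0.0601, -0.2533, -0.9655, 0.3366], [0.0, 0.0, 0.0, 1.0]]
```

View pics/w0.png

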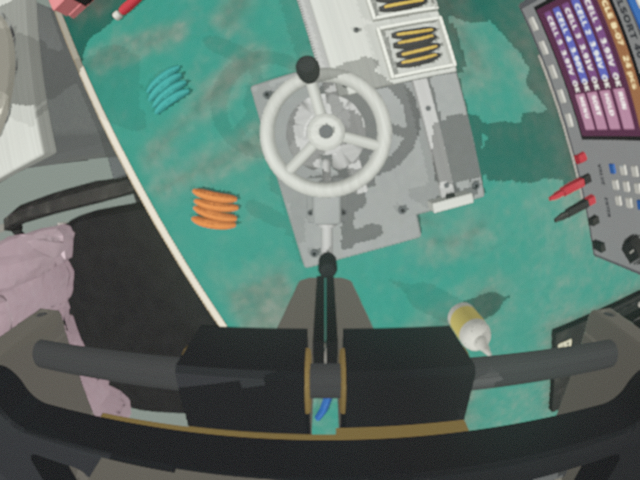

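The wrist view shows the hub at (326,131), the handle top at (308,68) and the knob top at (327,262). The fingertips are just below the knob in the picture.

Run:
```python
from h import *
f,cx,cy=371.648,324.823,241.552
E=np.array([[0.9745,-0.2244,-0.0018,-0.5379],[-0.2162,-0.941,0.2603,-0.2311],[-0.0601,-0.2533,-0.9655,0.3366]])
def w(u,v,z):
    a=np.array([u-cx,v-cy]);r=np.hypot(*a);t=r/f;d=np.r_[a/r*np.sin(t),np.cos(t)];d=E[:,:3].T@d;o=-E[:,:3].T@E[:,3]
    return o+d*(z-o[2])/d[2]
h=w(326,131,.08)
for n,p in dict(hub=(326,131,.08),handle=(308,67,.118),knob=(327,262,.087),rimR=(391,130,.073),rimL=(260,130,.073),tipL=(316,277,.184),tipR=(337,277,.184)).items():
    q=w(*p);v=(q-h)[:2];print(n,q.round(4),np.hypot(*v).round(4),np.degrees(np.arctan2(v[1],v[0])).round(1))
def proj(X):
    c=E[:,:3]@X+E[:,3];t=np.arctan2(np.hypot(c[0],c[1]),c[2]);return np.array([cx,cy])+f*t*c[:2]/np.hypot(c[0],c[1])
p=np.array([.4784,-.3232,.1842]);print(proj(p),[proj(p+np.array([np.cos(a),np.sin(a),0])*r) for a,r in ((np.radians(76.9),.01),(np.radians(76.9),-.01),(np.radians(-13.1),.018),(np.radians(-13.1),-.018))])
```

```text
hub [ 0.4972 -0.2429  0.08  ] 0.0 0.0
handle [ 0.4949 -0.1958  0.118 ] 0.0472 92.7
knob [ 0.4737 -0.3487  0.087 ] 0.1083 -102.5
rimR [ 0.5505 -0.253   0.073 ] 0.0542 -10.8
rimL [ 0.444  -0.2286  0.073 ] 0.055 164.9
tipL [ 0.4723 -0.3248  0.184 ] 0.0856 -106.9
tipR [ 0.4841 -0.3275  0.184 ] 0.0857 -98.8
[325.68987807 272.26407647] [array([325.74328001, 255.56339518]), array([325.63691   , 288.44097496]), array([357.11369731, 272.27446101]), array([294.25887206, 272.10740225])]
```

Emit:
drive_tool(
  motion="1 0 0 0.03 0; 1 0 0 0.03 0; 1 0 0 0.03 0; 1 0 0 0.03 0; 1 0 0 0 0; 1 -0.006 0 0 0; 1 -0.004 0 0 0; 1 -0.004 0 0 0; 1 -0.004 0 0 0; 1 -0.004 0 0 0; 1 -0.003 0 0 0; 1 0 0 0 0",
)

```text
time: 3.52
eef_pos: [0.4728, -0.3478, 0.0644]
orientation: [-0.0, 0.783, 0.622, -0.0]
contact_force: [-0.4, -0.2, -0.8]
grip_width: 0.002
grasp_force: 0.0
```

Run:
```python
from h import *
go(.4975-.1145*.2215,-.243-.1145*.9751,.064,77)
```

```text
at [ 0.4728 -0.3478  0.0644] xang 77.0 q6 -23.4 F [-0.4 -0.2 -0.8] t 3.52 | delta tool [-0.0068  0.0009  0.0004] turn -0.0
```

Emit:
drive_tool(
  motion="1 -0.003 0 0 0; 1 -0.002 0 0 0; 1 -0.001 0 0 0; 1 0 0 0 0",
)

```text
time: 4.03
eef_pos: [0.4715, -0.3536, 0.0645]
orientation: [-0.0, 0.783, 0.622, 0.0]
contact_force: [-0.8, 0.3, 0.3]
grip_width: 0.007
grasp_force: 0.0
```

Emit:
drive_tool(
  motion="1 -0.001 0 0 0; 1 -0.001 0 0 0; 1 0 0 0 0",
)

```text
time: 4.4
eef_pos: [0.4711, -0.3555, 0.0645]
orientation: [0.0, 0.783, 0.622, -0.0]
contact_force: [-0.4, 0.1, -0.0]
grip_width: 0.008
grasp_force: 0.0
```

Run:
```python
from h import *
go(.4975-.1145*.2215,-.243-.1145*.9751,.064,77)
t=robot.get_image("top")["image"][165:295,165:365];s=robot.get_image("scene")["image"][215:345,225:425]
cv2.imwrite("pics/crop1.png",np.vstack([cv2.resize(i,None,fx=2.3,fy=2.3,interpolation=cv2.INTER_CUBIC) for i in (t,s)]))
```

```text
at [ 0.4711 -0.3555  0.0645] xang 77.0 q6 -24.2 F [-0.4  0.1 -0. ] t 4.4 | delta tool [0.0011 0.0008 0.0005] turn -0.0
```

View pics/crop1.png

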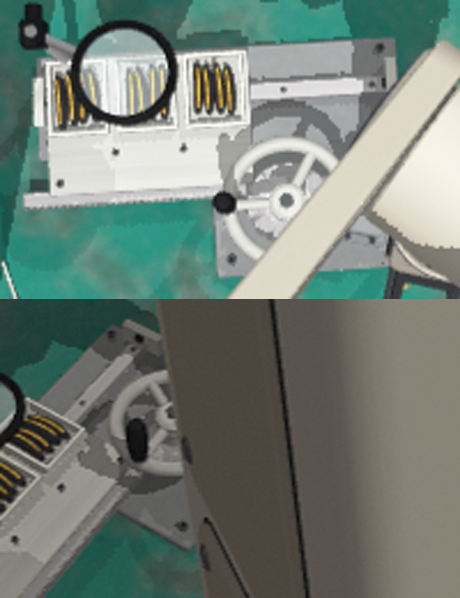

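The arm hides the knob in both fixed views, so this picture doesn't help. I'll push on in small steps and watch the force to find the stop.

Emit:
drive_tool(
  motion="1 -0.001 0 0 0; 1 -0.001 0 0 0; 1 -0.001 0 0 0; 1 -0.0005 0 0 0",
)

```text
time: 5.0
eef_pos: [0.4703, -0.359, 0.0645]
orientation: [0.0, 0.783, 0.622, 0.0]
contact_force: [0.4, -0.9, -0.3]
grip_width: 0.007
grasp_force: 0.0
```

Emit:
drive_tool(
  motion="1 -0.001 0 0 0; 1 -0.001 0 0 0",
)

```text
time: 5.25
eef_pos: [0.4698, -0.3609, 0.0645]
orientation: [-0.0, 0.783, 0.622, -0.0]
contact_force: [0.5, -0.2, 0.5]
grip_width: 0.008
grasp_force: 0.0
```

Run:
```python
from h import *
go(.4975-.1145*.2215,-.243-.1145*.9751,.064,77)
d=robot.get_image("wrist");cv2.imwrite("pics/w1.png",cv2.resize(d["image"][80:400,200:460],None,fx=1.8,fy=1.8,interpolation=cv2.INTER_CUBIC));print(d["extrinsics"].round(4).tolist())
```

```text
at [ 0.4698 -0.3609  0.0645] xang 77.0 q6 -24.6 F [ 0.5 -0.2  0.5] t 5.25 | delta tool [0.0066 0.0009 0.0005] turn -0.0
[[0.9746, -0.224, -0.0012, -0.5382], [-0.2159, -0.941, 0.2605, -0.2375], [-0.0595, -0.2536, -0.9655, 0.2105], [0.0, 0.0, 0.0, 1.0]]
```

View pics/w1.png

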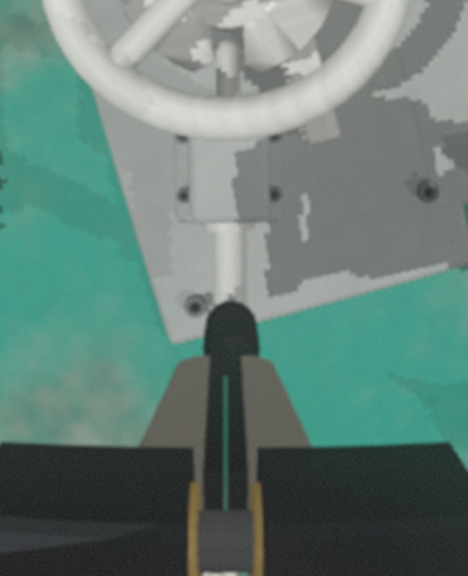

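Run:
```python
from h import *
f,cx,cy=371.648,324.823,241.552
E=np.array([[0.9746,-0.224,-0.0012,-0.5382],[-0.2159,-0.941,0.2605,-0.2375],[-0.0595,-0.2536,-0.9655,0.2105]])
ax=np.array([.4975,-.243])
def w(u,v,z):
    a=np.array([u-cx,v-cy]);r=np.hypot(*a);t=r/f;d=np.r_[a/r*np.sin(t),np.cos(t)];d=E[:,:3].T@d;o=-E[:,:3].T@E[:,3]
    return o+d*(z-o[2])/d[2]
for cxp,cyp,z in ((230,300,.087),(230,300,.06),(230,330,.087),(206,330,.087),(258,330,.087),(228,222,.052),(183,194,.052),(228,137,.073)):
    q=w(200+cxp/1.8,80+cyp/1.8,z);v=q[:2]-ax;print(cxp,cyp,z,q.round(4),np.hypot(*v).round(4),np.degrees(np.arctan2(v[1],v[0])).round(1))
def proj(X):
    c=E[:,:3]@X+E[:,3];t=np.arctan2(np.hypot(c[0],c[1]),c[2]);return (np.array([cx,cy])+f*t*c[:2]/np.hypot(c[0],c[1])-[200,80])*1.8
u=np.array([-.225,-.974,0])
for n,d,z in (("knob133",.133,.087),("knob133 inner",.1245,.087),("knob115in",.1065,.087),("tip",.121,.0645),("tip front",.111,.0645)):
    print(n,proj(np.r_[ax,0]+u*d+[0,0,z]).round(0))
```

```text
230 300 0.087 [ 0.4757 -0.3402  0.087 ] 0.0996 -102.7
230 300 0.06 [ 0.4741 -0.3477  0.06  ] 0.1073 -102.6
230 330 0.087 [ 0.4737 -0.3487  0.087 ] 0.1083 -102.7
206 330 0.087 [ 0.4672 -0.3472  0.087 ] 0.1085 -106.2
258 330 0.087 [ 0.4814 -0.3504  0.087 ] 0.1086 -98.5
228 222 0.052 [ 0.4788 -0.3244  0.052 ] 0.0835 -102.9
183 194 0.052 [ 0.4669 -0.3123  0.052 ] 0.0758 -113.8
228 137 0.073 [ 0.485  -0.2971  0.073 ] 0.0555 -103.0
knob133 [228. 410.]
knob133 inner [228. 383.]
knob115in [228. 324.]
tip [227. 345.]
tip front [228. 315.]
```

Emit:
drive_tool(
  motion="1 -0.001 0 0 0; 1 -0.001 0 0 0",
)

```text
time: 5.55
eef_pos: [0.4694, -0.3628, 0.0645]
orientation: [-0.0, 0.783, 0.622, -0.0]
contact_force: [-0.5, 0.6, 0.3]
grip_width: 0.009
grasp_force: 0.0
```

Emit:
drive_tool(
  motion="1 -0.001 0 0 0; 1 -0.001 0 0 0",
)

```text
time: 5.8
eef_pos: [0.469, -0.3648, 0.0645]
orientation: [-0.0, 0.783, 0.622, 0.0]
contact_force: [0.6, -0.4, 0.6]
grip_width: 0.005
grasp_force: 0.0
```

Emit:
drive_tool(
  motion="1 -0.001 0 0 0; 1 -0.001 0 0 0",
)

```text
time: 6.05
eef_pos: [0.4685, -0.3667, 0.0645]
orientation: [0.0, 0.783, 0.622, 0.0]
contact_force: [-0.1, 0.5, 0.1]
grip_width: 0.008
grasp_force: 0.0
```

The force never rose, so I need to see whether the black blob moves with the tool or with the slide. I'll compare the hover, mid-push and current wrist views.

Run:
```python
from h import *
go(.4685,-.3667,.0645,77)
d=robot.get_image("wrist");cv2.imwrite("pics/w2full.png",d["image"])
a=cv2.imread("pics/w0.png");print(d["extrinsics"].round(4).tolist())
c=lambda i:cv2.resize(i[180:380,265:395],None,fx=2,fy=2,interpolation=cv2.INTER_CUBIC)
w1=cv2.resize(cv2.imread("pics/w1.png"),(260,320))[100:300,65:195]
cv2.imwrite("pics/cmp.png",np.hstack([c(a),cv2.resize(w1,None,fx=2,fy=2),c(d["image"])]))
```

```text
at [ 0.4685 -0.3667  0.0645] xang 77.0 q6 -25.2 F [-0.1  0.5  0.1] t 6.05 | delta tool [ 0. -0.  0.] turn -0.0
[[0.9746, -0.224, -0.0012, -0.5382], [-0.2159, -0.941, 0.2605, -0.2433], [-0.0595, -0.2536, -0.9655, 0.2089], [0.0, 0.0, 0.0, 1.0]]
```

View pics/cmp.png

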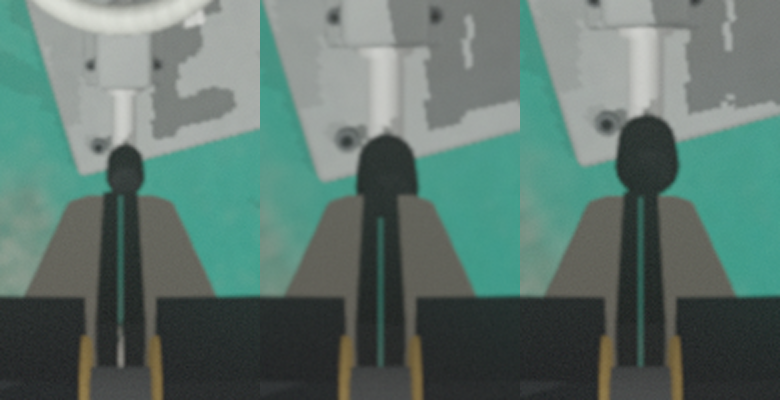

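The knob has not moved: it stays at about 107 mm while the tool has travelled past it. In the middle panel the fingertips hide the knob and it shows through the slit between them, so the shut fingertips passed above it. The shut fingers must end higher than the TCP reading says. I'll go back into the gap and step down, watching the force.

Emit:
drive_tool(
  motion="1 0.008 0 0 0; 1 0.012 0 0 0; 1 0.012 0 0 0; 1 0.005 0 0 0; 1 0 0 0 0; 1 0 0 0.003 0; 1 0 0 0.003 0; 1 0 0 0.003 0; 1 0 0 0 0",
)

```text
time: 7.22
eef_pos: [0.4766, -0.3306, 0.0551]
orientation: [-0.0, 0.783, 0.622, -0.0]
contact_force: [0.3, -0.5, 0.9]
grip_width: 0.004
grasp_force: 0.0
```

Emit:
drive_tool(
  motion="1 0 0 0.002 0; 1 0 0 0.002 0; 1 0 0 0 0",
)

```text
time: 7.6
eef_pos: [0.4768, -0.3305, 0.0513]
orientation: [-0.0, 0.783, 0.622, -0.0]
contact_force: [-0.8, 0.4, -0.2]
grip_width: 0.007
grasp_force: 0.0
```

Emit:
drive_tool(
  motion="1 0 0 0.002 0; 1 0 0 0.002 0; 1 0 0 0 0",
)

```text
time: 7.98
eef_pos: [0.4767, -0.3305, 0.0473]
orientation: [-0.0, 0.783, 0.622, -0.0]
contact_force: [-0.1, 0.4, -0.4]
grip_width: 0.005
grasp_force: 0.0
```

Run:
```python
from h import *
go(.4975-.1145*.2215,-.243-.1145*.9751,.064,77)
d=robot.get_image("wrist");cv2.imwrite("pics/w3full.png",d["image"]);print(d["extrinsics"].round(4).tolist())
a=cv2.imread("pics/w2full.png")
# black-fingers silhouette: print grey profile along the slit column and at a side column
g=cv2.cvtColor(d["image"],cv2.COLOR_BGR2GRAY);b=cv2.cvtColor(a,cv2.COLOR_BGR2GRAY)
for u in (310,326,342): print(u,g[225:300:3,u].tolist(),b[225:300:3,u].tolist())
```

```text
at [ 0.4767 -0.3305  0.0473] xang 77.0 q6 -21.9 F [-0.1  0.4 -0.4] t 7.97 | delta tool [-0.0246  0.001  -0.0167] turn -0.0
[[0.9746, -0.224, -0.0015, -0.5382], [-0.2159, -0.9411, 0.2604, -0.203], [-0.0598, -0.2535, -0.9655, 0.2022], [0.0, 0.0, 0.0, 1.0]]
310 [119, 118, 127, 129, 151, 155, 137, 117, 118, 124, 127, 130, 148, 155, 158, 162, 159, 156, 95, 93, 94, 95, 95, 94, 92] [168, 167, 169, 163, 106, 95, 80, 119, 169, 170, 171, 163, 131, 128, 129, 126, 128, 128, 100, 99, 98, 100, 98, 98, 100]
326 [121, 123, 118, 119, 120, 120, 117, 117, 117, 117, 118, 116, 113, 132, 138, 137, 137, 101, 100, 100, 100, 98, 98, 98, 97] [201, 200, 201, 179, 126, 50, 54, 51, 52, 49, 53, 56, 55, 48, 45, 50, 48, 47, 69, 74, 71, 72, 70, 71, 70]
342 [121, 122, 120, 118, 119, 120, 121, 120, 118, 117, 117, 119, 112, 142, 159, 159, 160, 158, 97, 94, 94, 94, 94, 92, 94] [167, 168, 167, 169, 167, 169, 167, 150, 110, 78, 59, 51, 51, 49, 61, 96, 130, 132, 102, 98, 96, 98, 98, 99, 95]
```

No contact yet. The opening is a known width, so I'll part the fingers a little and use the pixel gap at the tip to get its distance from the camera.

Emit:
drive_tool(
  motion="0.4 0 0 0 0; 0.4 0 0 0 0; 0.4 0 0 0 0; 0.4 0 0 0 0; 0.4 0 0 0 0",
)

```text
time: 8.65
eef_pos: [0.4768, -0.3306, 0.0475]
orientation: [0.0, 0.783, 0.622, 0.0]
contact_force: [0.1, -0.1, -0.4]
grip_width: 0.298
grasp_force: 0.0
```

Run:
```python
from h import *
d=robot.get_image("wrist");print(robot.get_obs()["grip_width"])
cv2.imwrite("pics/w4.png",cv2.resize(d["image"][180:380,225:425],None,fx=2.8,fy=2.8,interpolation=cv2.INTER_CUBIC))
```

```text
0.29827747140937433
```

View pics/w4.png

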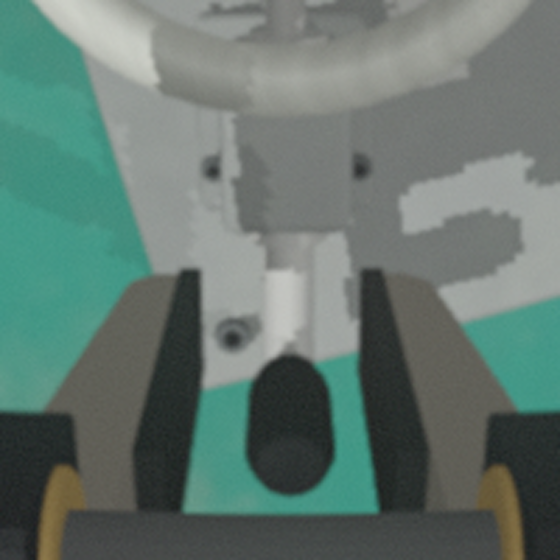

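The inner faces at the tip are 56 px apart for an opening of 27.4 mm, so the tip is about 182 mm from the camera. The real fingertips therefore end about 27 mm higher than the TCP reading. The knob stands untouched at home. I'll shut, go 9 mm lower, and push outward.

Emit:
drive_tool(
  motion="1 0 0 0 0; 1 0 0 0 0; 1 0 0 0 0; 1 0 0 0 0; 1 0 0 0.003 0; 1 0 0 0.003 0; 1 0 0 0.003 0; 1 0 0 0 0",
)

```text
time: 9.7
eef_pos: [0.4767, -0.3304, 0.0381]
orientation: [-0.0, 0.783, 0.622, -0.0]
contact_force: [0.1, 0.1, 0.8]
grip_width: 0.002
grasp_force: 0.0
```

Emit:
drive_tool(
  motion="1 -0.003 0 0 0; 1 -0.003 0 0 0; 1 -0.003 0 0 0; 1 -0.003 0 0 0",
)

```text
time: 10.2
eef_pos: [0.4743, -0.3425, 0.0386]
orientation: [0.0, 0.783, 0.622, 0.0]
contact_force: [0.6, 1.6, 0.3]
grip_width: 0.006
grasp_force: 0.8
```

Emit:
drive_tool(
  motion="1 -0.003 0 0 0; 1 -0.003 0 0 0; 1 -0.003 0 0 0; 1 -0.001 0 0 0",
)

```text
time: 10.7
eef_pos: [0.472, -0.3523, 0.0385]
orientation: [0.0, 0.783, 0.622, 0.0]
contact_force: [2.2, 0.5, 0.9]
grip_width: 0.007
grasp_force: 0.8
```

Emit:
drive_tool(
  motion="1 -0.001 0 0 0; 1 -0.001 0 0 0",
)

```text
time: 10.95
eef_pos: [0.4715, -0.3536, 0.0385]
orientation: [-0.0, 0.783, 0.622, 0.0]
contact_force: [3.0, 4.5, 0.4]
grip_width: 0.006
grasp_force: 3.0
```

Emit:
drive_tool(
  motion="1 -0.001 0 0 0; 1 -0.001 0 0 0",
)

```text
time: 11.2
eef_pos: [0.4714, -0.3539, 0.0384]
orientation: [-0.001, 0.783, 0.622, 0.001]
contact_force: [6.6, 13.3, 3.2]
grip_width: 0.005
grasp_force: 7.4
```

Emit:
drive_tool(
  motion="1 -0.001 0 0 0; 1 0 0 0 0",
)

```text
time: 11.45
eef_pos: [0.4714, -0.3539, 0.0384]
orientation: [-0.002, 0.783, 0.622, 0.002]
contact_force: [6.8, 15.7, 4.7]
grip_width: 0.007
grasp_force: 8.3
```

The bolt is at its stop: tool at 113.9 mm, knob at about 133 mm, reaction about 17 N. I'll back off, lift clear, move behind the wheel handle and turn the tool to face it.

Emit:
drive_tool(
  motion="1 0.008 0 0 0; 1 0.007 0 0 0; 1 0 0 -0.025 0; 1 0 0 -0.025 0; 1 0 0 -0.022 0; 1 0.036 -0.01 0 -10; 1 0.034 -0.002 0 -10; 1 0.036 0.004 0 -10; 1 0.032 0.010 0 -10; 1 0 0 0 -10; 1 0 0 0 -10; 1 0 0 0 -10; 1 0 0 0 -10; 1 0 0 0 -10; 1 0 0 0 -10; 1 0 0 0 -6; 1 0 0 0 0",
)

```text
time: 13.58
eef_pos: [0.4719, -0.2013, 0.1104]
orientation: [-0.0, -0.026, 1.0, -0.0]
contact_force: [0.6, 0.5, 0.2]
grip_width: 0.006
grasp_force: 0.0
```

```bash
cat >> h.py <<'E'
AX=np.array([.4975,-.243]);YAW=3.0
e=lambda a:np.array([np.cos(np.radians(a)),np.sin(np.radians(a))])
def push(phi,face,gap=0,z=.068):
    q=AX+.05*e(90+YAW-phi)-(.0193+gap)*e(YAW-phi); go(*q,z,YAW-phi+(180 if face<0 else 0))
def look(name):
    cv2.imwrite(f"pics/{name}.png",robot.get_image("wrist")["image"])
E
python3 - <<'E'
from h import *
push(0,-1,.006,.11)
t=robot.get_image("top")["image"];cv2.imwrite("pics/top1.png",t)
g=t[255:275,335:370].max(2);print(g[::2,::2])
E
```

```text
at [ 0.4719 -0.2013  0.1104] xang -177.1 q6 -116.2 F [0.6 0.5 0.2] t 13.57 | delta tool [0.002  0.007  0.0004] turn -0.1
[[118 113 113 113 114 115 115 115 117 110  99 116 154 153 153 154 154 154]
 [168 169 127 126 127 116 115 117 116 109 100 153 155 154 155 156 155 154]
 [167 172 172 171 172 173 174 177 170 114 153 155 154 154 155 155 153 154]
 [199 181 165 155 158 171 174 175 175 165 145 115 145 154 153 154 154 155]
 [225 228 225 217 206 195 175 161 153  84  25  40  37 123 154 154 153 154]
 [174 187 197 213 222 225 226 221 207  22  42  42  42  58 155 153 154 154]
 [171 174 175 175 165 151 190 202 204  21  41  47  41  70 156 153 154 154]
 [172 172 174 176 174 175 165 175 173 111  32  32  60 155 154 153 155 154]
 [172 173 173 174 174 169  99 115 174 173 136 154 154 153 155 154 153 154]
 [172 172 171 170 169 151  84 110 176 174 135 152 151 152 155 154 151 155]]
```

The knob is now visible in the top view near (357,266). That is about 9 px, or 17 mm, farther out, so the bolt is drawn. I'll drop down behind the handle and start pushing.

Emit:
drive_tool(
  motion="1 0.002 0.007 0 0; 1 0 0 0.022 0; 1 0 0 0.02 0; 1 -0.006 0 0 0; 1 -0.009 0.0026 0 10; 1 -0.009 0.0026 0 10; 1 -0.009 0.0026 0 10; 1 -0.009 0.0026 0 10; 1 0 0 0 0",
)

```text
time: 14.75
eef_pos: [0.5136, -0.1914, 0.0693]
orientation: [0.001, 0.317, 0.948, -0.0]
contact_force: [-1.0, 0.9, -0.4]
grip_width: 0.004
grasp_force: 0.0
```

Run:
```python
from h import *
push(40,-1)
t=robot.get_image("top")["image"]
look("w5");
m=cv2.imread("pics/top1.png")[255:280,345:370].max(2)<70;ys,xs=np.nonzero(m);k=atz(T,(345+xs.mean(),255+ys.mean()),.087);print("knob",k,np.hypot(*(k[:2]-AX)))
cv2.imwrite("pics/c5.png",np.hstack([cv2.resize(t[165:295,215:365],None,fx=2.4,fy=2.4),cv2.resize(cv2.imread("pics/w5.png"),(416,312))]))
```

```text
at [ 0.5136 -0.1914  0.0693] xang 143.0 q6 -73.6 F [-1.   0.9 -0.4] t 14.75 | delta tool [ 0.0011 -0.0009  0.0013] turn 0.0
knob [ 0.46953392 -0.37072553  0.087     ] 0.13075133964123342
```

View pics/c5.png

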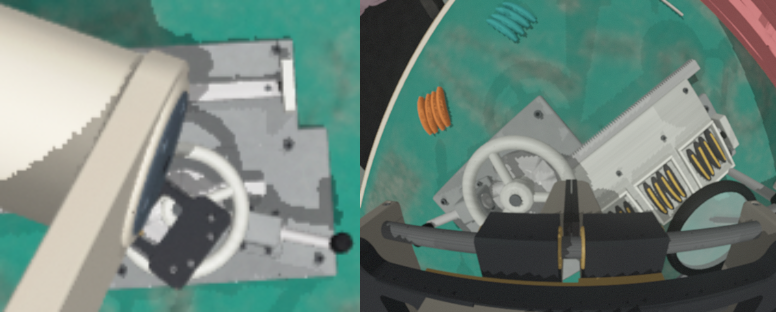

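The reaction of (-1.0, 0.9) N points against the push at about 1.4 N, so the handle is being pushed and the wheel turns. I'll continue to half a turn.

Emit:
drive_tool(
  motion="1 -0.008 0.0017 0 10; 1 -0.009 0.0026 0 10; 1 -0.009 0.0026 0 10; 1 -0.009 0.0026 0 10; 1 -0.009 0.0026 0 10; 1 -0.009 0.0026 0 10",
)

```text
time: 15.6
eef_pos: [0.5483, -0.2299, 0.0687]
orientation: [-0.0, 0.75, 0.661, 0.0]
contact_force: [-0.7, 1.0, 0.1]
grip_width: 0.003
grasp_force: 0.6
```

Run:
```python
from h import *
push(100,-1)
```

```text
at [ 0.5483 -0.2299  0.0687] xang 82.8 q6 -15.7 F [-0.7  1.   0.1] t 15.6 | delta tool [0.0001 0.0012 0.0007] turn -0.2
```

Emit:
drive_tool(
  motion="1 -0.009 0.0038 0 10; 1 -0.009 0.0026 0 10; 1 -0.009 0.0026 0 10; 1 -0.009 0.0026 0 10; 1 -0.009 0.0026 0 10; 1 -0.009 0.0026 0 10; 1 -0.009 0.0026 0 10; 1 -0.009 0.0026 0 10; 1 0 0 0 0",
)

```text
time: 16.73
eef_pos: [0.519, -0.2925, 0.0688]
orientation: [0.0, 1.0, 0.027, -0.0]
contact_force: [0.2, -0.0, 0.2]
grip_width: 0.007
grasp_force: 0.0
```

Run:
```python
from h import *
push(180,-1)
push(180,+1,.015)
t=robot.get_image("top")["image"]; cv2.imwrite("pics/top2.png",t); look("w6")
```

```text
at [ 0.519  -0.2925  0.0688] xang 3.1 q6 57.3 F [ 0.2 -0.   0.2] t 16.73 | delta tool [ 0.0005 -0.0006  0.0008] turn 0.1
at [ 0.519  -0.2925  0.0688] xang 3.1 q6 57.3 F [ 0.2 -0.   0.2] t 16.73 | delta tool [ 0.0155 -0.0005  0.0008] turn -179.9
```

Half a turn is done. I'll back off, rewind the tool 180° in place, and push the second half with the opposite face.

Emit:
drive_tool(
  motion="1 0.008 0 0 0; 1 0.008 0 0 0; 1 0 0 0 -10; 1 0 0 0 -10; 1 0 0 0 -10; 1 0 0 0 -10; 1 0 0 0 -10; 1 0 0 0 -10; 1 0 0 0 -10; 1 0 0 0 -10; 1 0 0 0 -10; 1 0 0 0 -10; 1 0 0 0 -10; 1 0 0 0 -10; 1 0 0 0 -10; 1 0 0 0 -10; 1 0 0 0 -10; 1 0 0 0 -10; 1 0 0 0 -10; 1 0 0 0 -10",
)

```text
time: 19.32
eef_pos: [0.5363, -0.2914, 0.0684]
orientation: [0.0, -0.03, 1.0, -0.0]
contact_force: [0.1, -0.3, -0.0]
grip_width: 0.003
grasp_force: 0.0
```

Run:
```python
from h import *
push(180,+1,0.003)
```

```text
at [ 0.5363 -0.2914  0.0684] xang -176.6 q6 -122.1 F [ 0.1 -0.3 -0. ] t 19.32 | delta tool [0.0139 0.0004 0.0004] turn 0.4
```

Emit:
drive_tool(
  motion="1 0.009 0 0 0.4; 1 0.008 0 0 0; 1 0.009 -0.0026 0 10; 1 0.009 -0.0026 0 10; 1 0.009 -0.0026 0 10; 1 0.009 -0.0026 0 10; 1 0.009 -0.0026 0 10; 1 0.009 -0.0026 0 10; 1 0.009 -0.0026 0 10; 1 0.009 -0.0026 0 10",
)

```text
time: 20.58
eef_pos: [0.4516, -0.2732, 0.0686]
orientation: [0.0, 0.629, 0.777, -0.0]
contact_force: [1.8, -0.8, 0.8]
grip_width: 0.004
grasp_force: 0.6
```

Run:
```python
from h import *
push(260,+1)
```

```text
at [ 0.4516 -0.2732  0.0686] xang 102.1 q6 -43.4 F [ 1.8 -0.8  0.8] t 20.57 | delta tool [-0.0002  0.0015  0.0006] turn -0.9
```

Emit:
drive_tool(
  motion="1 0.009 -0.0012 0 9; 1 0.009 -0.0026 0 10; 1 0.009 -0.0026 0 10; 1 0.009 -0.0026 0 10; 1 0.009 -0.0026 0 10; 1 0.009 -0.0026 0 10; 1 0.009 -0.0026 0 10; 1 0.009 -0.0026 0 10; 1 0 0 0 0",
)

```text
time: 21.7
eef_pos: [0.46, -0.2036, 0.0686]
orientation: [0.0, 0.979, 0.204, 0.0]
contact_force: [0.2, 0.2, -0.5]
grip_width: 0.005
grasp_force: 0.0
```

Run:
```python
from h import *
push(340,+1)
push(360,+1)
t=robot.get_image("top")["image"]; cv2.imwrite("pics/top3.png",t)
m=(t[235:270,245:285].max(2)<75).astype(int)
print("\n".join("".join(".#"[v] for v in r) for r in m))
```

```text
at [ 0.46   -0.2036  0.0686] xang 23.6 q6 42.4 F [ 0.2  0.2 -0.5] t 21.7 | delta tool [-0.0002  0.001   0.0006] turn 0.6
at [ 0.46   -0.2036  0.0686] xang 23.6 q6 42.4 F [ 0.2  0.2 -0.5] t 21.7 | delta tool [ 0.0181 -0.0025  0.0006] turn 20.6
........................................
........................................
........................................
........................................
........................................
........................................
........................................
........................................
........................................
........................................
........................................
........................................
........................................
........................................
........................................
........................................
........................................
........................................
........................................
........................................
........................................
........................................
........................................
........................................
........................................
........................................
........................................
........................................
........................................
........................................
........................................
........................................
........................................
........................................
........................................
```

Emit:
drive_tool(
  motion="1 0.009 -0.0015 0 10; 1 0.008 -0.0022 0 9; 1 0 0 0 0; 1 0 0 0 0",
)

```text
time: 22.25
eef_pos: [0.4747, -0.1951, 0.0685]
orientation: [0.0, 0.999, 0.042, 0.0]
contact_force: [-0.7, -0.7, -0.0]
grip_width: 0.004
grasp_force: 0.0
```

Run:
```python
from h import *
push(359,+1)
```

```text
at [ 0.4747 -0.1951  0.0685] xang 4.8 q6 62.7 F [-0.7 -0.7 -0. ] t 22.25 | delta tool [ 0.0001 -0.0006  0.0005] turn 0.8
```

Emit:
drive_tool(
  motion="1 -0.008 0 0 0; 1 -0.007 0 0 0; 1 0 0 -0.02 0; 1 0 0 -0.022 0; 1 0 0 0 -10; 1 0 0 0 -10; 1 0 0 0 -10; 1 0 0 0 -10; 1 0 0 0 -10; 1 0 0 0 -10; 1 0 0 0 -10; 1 0 0 0 -2; 1 -0.04 0.0094 0 0; 1 -0.04 0.0094 0 0; 1 -0.04 0.0094 0 0; 1 -0.04 0.0094 0 0; 1 -0.04 0.0094 0 0; 1 0 0 0 0",
)

```text
time: 24.5
eef_pos: [0.4589, -0.4039, 0.1103]
orientation: [0.0, 0.786, 0.618, -0.0]
contact_force: [0.5, 0.4, 0.4]
grip_width: 0.007
grasp_force: 0.0
```

Run:
```python
from h import *
go(.461,-.4008,.037,77)
t=robot.get_image("top")["image"]; cv2.imwrite("pics/top4.png",t); look("w7")
a=cv2.imread("pics/top0.png")
for n,i in (("start",a),("now",t)):
    m=i[240:268,248:280].max(2)<75; ys,xs=np.nonzero(m)
    if len(xs):
        u=(248+xs.mean(),240+ys.mean());h=atz(T,u,.11);print(n,len(xs),u,h,np.degrees(np.arctan2(*(h[:2]-AX)[::-1])))
```

```text
at [ 0.4589 -0.4039  0.1103] xang 76.3 q6 -27.8 F [0.5 0.4 0.4] t 24.5 | delta tool [0.0035 0.0013 0.0733] turn -0.7
start 74 (np.float64(261.97297297297297), np.float64(252.77027027027026)) [ 0.49555102 -0.19370113  0.11      ] 92.26394708901078
now 72 (np.float64(262.125), np.float64(253.16666666666666)) [ 0.49481078 -0.19397875  0.11      ] 93.13999647157286
```

The handle is within 1° of its start, so the wheel has made one turn. I'll go down outside the knob and push the bolt home.

Emit:
drive_tool(
  motion="1 0.0035 0.0013 0 -0.7; 1 0 0 0.025 0; 1 0 0 0.025 0; 1 0 0 0.022 0; 1 0 0 0 0; 1 0.005 0 0 0; 1 0.005 0 0 0; 1 0.003 0 0 0; 1 0.003 0 0 0; 1 0.003 0 0 0",
)

```text
time: 25.85
eef_pos: [0.4659, -0.3799, 0.0388]
orientation: [0.0, 0.781, 0.624, 0.0]
contact_force: [-0.0, -0.6, 1.0]
grip_width: 0.007
grasp_force: 0.8
```

Emit:
drive_tool(
  motion="1 0.002 0 0 0; 1 0.002 0 0 0; 1 0.002 0 0 0; 1 0.001 0 0 0; 1 0.001 0 0 0; 1 0 0 0 0",
)

```text
time: 26.6
eef_pos: [0.4673, -0.372, 0.0385]
orientation: [0.0, 0.781, 0.624, -0.0]
contact_force: [0.5, -2.6, 1.1]
grip_width: 0.003
grasp_force: 0.8
```

Run:
```python
from h import *
go(*(AX+.1338*e(-103)),.037,77)
```

```text
at [ 0.4673 -0.372   0.0385] xang 77.3 q6 -25.9 F [ 0.5 -2.6  1.1] t 26.6 | delta tool [-0.0013  0.0004  0.0015] turn 0.3
```

Just short of the expected home point, with only the friction reaction of about 2 N so far. I'll press on until it stops.

Emit:
drive_tool(
  motion="1 0.001 0 0 0; 1 0.001 0 0 0; 1 0 0 0 0",
)

```text
time: 26.98
eef_pos: [0.4675, -0.3717, 0.0386]
orientation: [0.001, 0.781, 0.625, -0.001]
contact_force: [-3.5, -9.4, -0.8]
grip_width: 0.007
grasp_force: 5.0
```

Emit:
drive_tool(
  motion="1 0.001 0 0 0; 1 0.001 0 0 0; 1 0 0 0 0",
)

```text
time: 27.35
eef_pos: [0.4676, -0.3716, 0.0387]
orientation: [0.002, 0.781, 0.625, -0.002]
contact_force: [-7.2, -17.4, -2.4]
grip_width: 0.007
grasp_force: 9.2
```

There is a firm stop of about 18 N, and the stop-to-stop distance matches the full 18 mm travel. I'll back off, lift away and take a last look.

Emit:
drive_tool(
  motion="1 -0.008 0 0 0; 1 -0.008 0 0 0; 1 0 0 -0.025 0; 1 0 0 -0.025 0; 1 0 0 -0.03 0; 1 -0.04 0 -0.02 0; 1 -0.04 0 -0.02 0; 1 -0.04 0 0 0; 1 0 0 0 0",
)

```text
time: 28.48
eef_pos: [0.4375, -0.5027, 0.1583]
orientation: [0.0, 0.782, 0.623, 0.0]
contact_force: [0.4, 0.6, 0.2]
grip_width: 0.007
grasp_force: 0.0
```

Run:
```python
from h import *
go(.46,-.5,.2,77)
t=robot.get_image("top")["image"];a=cv2.imread("pics/top0.png")
for n,i in (("start",a),("now",t)):
    for lab,(r0,r1,c0,c1),z in (("handle",(240,268,248,280),.11),("knob",(255,280,335,370),.08)):
        ys,xs=np.nonzero(i[r0:r1,c0:c1].max(2)<70);h=atz(T,(c0+xs.mean(),r0+ys.mean()),z);v=h[:2]-AX;print(n,lab,len(xs),np.hypot(*v).round(4),np.degrees(np.arctan2(v[1],v[0])).round(2))
c=lambda i:cv2.resize(i[160:320,150:500],None,fx=1.8,fy=1.8,interpolation=cv2.INTER_CUBIC)
cv2.imwrite("pics/final.png",np.vstack([c(a),c(t)]))
```

```text
at [ 0.4375 -0.5027  0.1583] xang 77.1 q6 -36.2 F [0.4 0.6 0.2] t 28.48 | delta tool [ 0.0077  0.0214 -0.0416] turn 0.1
start handle 73 0.0495 92.28
start knob 61 0.115 -102.24
now handle 71 0.0492 93.1
now knob 58 0.1139 -102.16
```

View pics/final.png

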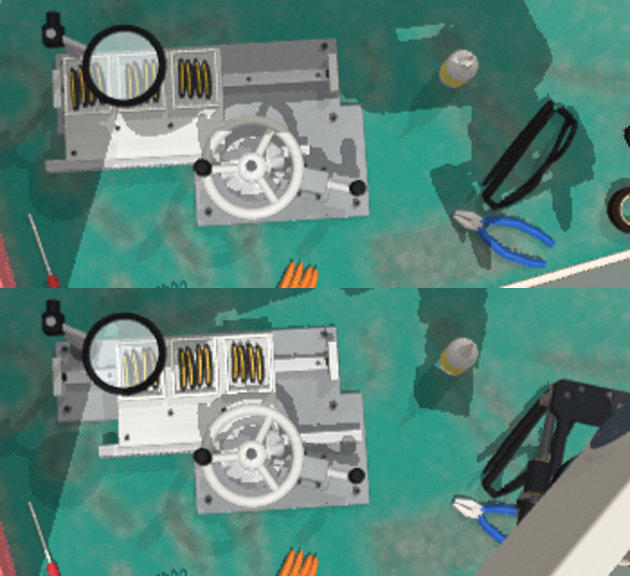

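The final picture shows the left-hand nest under the magnifier (crop 142,365), with all three bundles still in their nests. The bolt is home (knob at 357,476) and the handle is back on the left (203,457). The glue bottle and screwdriver are where they were. The visible parts of the frame and cutters also match, and the arm touches nothing.

```bash
python3 -c "
from bench import robot
print(robot.hand_in())"
```

```text
the job is handed in; nothing more can be done
None
```

The job is handed in: I drew the bolt to its stop, turned the wheel one clockwise turn and pushed the bolt home again, which left the left-hand bundle under the magnifier and the objects beside the slide undisturbed as far as the last picture shows (the arm partly hid the frame and side cutters).

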